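# Third hand for a sanding block on a holding jig

### The arm

A 6-joint arm with a two-finger parallel gripper is mounted at the origin on a cart in front of the work surface, level with it; the furniture and walls round the work are solid. World frame = base frame: x ahead of the robot, y to its left, z up, the work surface at z = 0. Lengths are in m, angles in degrees, forces in N, time in s.
With the tool pointing down it reaches from about 0.4 to 0.825 m from the base axis. Payload 7 kg.
Tool frame: the origin (TCP) lies between the finger pads; the fingertips stand 19 mm ahead of it and the grasp point (between the pads) is the TCP; y points along the fingers, x is the direction in which the jaws open and shut, and the axes are right-handed (so a half turn about y gives the same grasp; the last joint's range is limited). The gripper opens to 88 mm and grips with 3 to 60 N. Pads are 19 mm wide; open, the fingers measure 130 mm over their backs; the gripper's body (78 mm by 193 mm) begins 47 mm behind the grasp point.
Start: joints at [-50.529, 20.546, 0.682, 0, -70.136, -16.507], TCP at [0.263, -0.621, 0.246] pointing down, gripper open.
Joint ranges: [-176.03, 176.03], [-82.01, 121.73], [-58.28, 71.71], [-173.87, 95.51], [-174.79, -0.11], [-173.66, 173.66]. Speed limits (degrees/s): [136.94, 136.94, 172.46, 180, 180, 180].

### API

Orientations are given as [roll, pitch, yaw] about the fixed x, y, z axes, in that order (R = Rz(yaw) Ry(pitch) Rx(roll)).
In Python, from plant import r gives the robot as it stands. The module is installed in compiled form; this text tells all that it offers.
- The arm moves only by the tool jog_arm, never from a script. Its argument "steps" is a list of rows, each a list of 5 numbers: the closure, from 0 (fully open) to 1 (shut), then the shift along the tool's x, y, z in m, then the turn about the tool's y in degrees. In form: [[jaw, x, y, z, turn], ...]. A call has 1 to 12 rows; each row shifts and turns the commanded pose from where the row before left it, along the tool's axes as they then stand; what a row does not reach is not made up. A row lasts 1/12 s, in which the tool goes at most 41.7 mm and 7.16 degrees, less where a joint would pass 70% of its speed; a pose out of reach is approached as far as the arm can. A call with a gripper value outside its range is refused whole. The fingers move at their own pace and stop on an object; "squeeze" is the grip in N (left out, the last holds). Time passes only in rows, so rows that do not move let the fingers close. It gives the time, the measured TCP pose, the force and the opening at its end, in the units of the state.
- r.get_state(): the state, without advancing time (a new reading comes with each control period).
- r.capture(name): name is "scene" or "top" or "wrist"; returns a dict with "image" (384x512x3 uint8, red, green, blue), "vfov" (degrees; the focal length in pixels is half the picture's height over the tangent of half this angle, whatever the lens; pixels are square), "cx", "cy" (the principal point, pixels), "R" (3x3) and "t" (3): a world point X has camera coordinates R X + t; the wrist camera has in their place "tool_from_camera" (4x4, takes a point from camera to tool coordinates, whose origin is the TCP and whose axes are the tool frame's). Camera axes: x right, y down, z forward; pixel columns grow to the right and rows downward; lengths in m; the calibration is good to about 2 mm. A picture is of the moment at which its call begins: read the wrist's pose just before it. There is no depth.
- r.close_job(): hands the job in, once; it reports no verdict.
The state is a dict: "time_s": time; "joints": joint angles; "qd": joint speeds; "joint_torque": joint torques, N m; "tcp_pos": TCP position; "eef_rot": TCP orientation; "contact_force": force on the tool from outside, world axes, zero at the start; "moment": the same for the moment, N m; "gripper_width": finger opening in m.
Only numpy, scipy, OpenCV 4.12 (cv2) and the standard library are available. Lean on these libraries where they do the work, as an engineer would, in place of code of your own. Each camera call takes 0.05 s, during which the arm holds its last target.

### The job

I want to tack fresh paper onto the two ends of the cork sanding block, so be my third hand: lay the block across the arched ridge of the holding jig, well clear of the fence, centred so that it balances level when you let go of it. Then slide it along the ridge with the fingers until it is flat against the sprung fence, and keep pressing it against the fence with a steady push of about 10 N, gently, never 20 N. Finish while still holding it pressed there, with the block level and both ends free, and leave the other things on the bench where they are.

Things in the scene. Friction and masses are not known exactly. Their poses are not given: they have to be found in the camera images.
- block_center (a point): centre of the cork sanding block, a plain brown box 46 (its x) by 90 (its y) by 27 mm high (its z), 42 to 84 g, lying flat on the bench; the point is half-way up, 13.5 mm above its underside. It can be gripped across its 46 mm width (x).
- ridge_rest (a point): point on the crown of the jig's arched ridge where the block can be laid, 60 mm above the bench: x along the ridge towards the fence, y across it, z up. The ridge is 60 mm wide (y), its top a cylinder of 70 mm radius about an axis along x; it runs from 40 mm before this point to 80 mm beyond it (x). The block lies across it, long side along y, both ends overhanging.
- fence_face (a point): middle of the face of the jig's sprung fence, 73.5 mm above the bench (the height of the block's centre on the ridge), 85 mm beyond ridge_rest (x) when at rest; same axes, the face looks to -x. It moves with the fence, an upright wooden plate 76 mm wide (y), 72 mm high, 12 mm thick, its top 97.5 mm above the bench.
- fence (a joint): how far the sprung fence has been pushed back along the jig's +x, in m: 0 at rest, 0.025 at its stop. The spring is linear, without preload: 0.8 N per mm (10 N at 12.5 mm, 20 N at 25 mm).
- jig: the fixed wooden jig: a board 215 x 120 x 14 mm (from 90 mm before to 125 mm beyond the origin in x) with the arched ridge, the sprung fence and, behind the fence, two sprung guide rods and a back block 76 mm wide, its top 98 mm above the bench. Origin on the bench, 35 mm beyond ridge_rest (x); same axes.
- sanding_block: the cork sanding block; origin at the centre of its underside
- finger_plane: bystander: small brass finger plane 29 x 60 x 31 mm, origin at the centre of its underside
- bridge_blank: bystander: flat maple bridge blank 33 x 41 x 8 mm, origin at the centre of its underside
- rosin_cake: bystander: round cake of rosin 45 mm across, 16 mm high, origin at the centre of its underside
- spool_clamp: bystander: turned wooden spool clamp standing upright, 35 mm across, 68 mm high, origin at the centre of its underside
- pin_tin: bystander: open round brass tin 65 mm across, 28 mm high, origin at the centre of its underside
- ebony_peg: bystander: black ebony peg 22 x 62 x 12 mm, lying, origin at the centre of its underside

How it is judged (in metres and radians):
On the way:
1. the block lies balanced by itself across the ridge: let go, level, clear of the fence (z of block_center in the frame of ridge_rest between 0.008 and 0.018 m and x of block_center in the frame of ridge_rest between -0.04 and 0.059 m and angle between sanding_block's own z axis and vertical below 0.15 rad and angle between the x axis of sanding_block and the x axis of jig, either way round below 0.35 rad and linear speed of sanding_block below 0.02 m/s and contact force between each of the arm, the fingers and sanding_block below 0.05 N and contact force between sanding_block and fence below 0.05 N), for 0.4 s.
At the end, for the whole second after the job is handed in: Through the last second the robot still presses the block against the sprung fence with 6 to 14 N (fence pushed back about 8 to 17 mm), the block at rest on the ridge, its face flat to the fence within 0.1 rad, level within 0.15 rad and centred across the ridge within 15 mm (contact force between sanding_block and fence between 6 and 14 N and value of joint fence above 0.006 m and contact force between any of the fingers, the arm and sanding_block above 4 N and z of block_center in the frame of ridge_rest between 0.008 and 0.02 m and y of block_center in the frame of ridge_rest between -0.015 and 0.015 m and angle between sanding_block's own z axis and vertical below 0.15 rad and angle between the x axis of sanding_block and the x axis of jig, either way round below 0.1 rad and linear speed of sanding_block below 0.01 m/s); the arm keeps its last pose, push and grip.
It fails at once if the block is pressed against the fence with more than 20 N (contact force between sanding_block and fence above 20 N).
It fails at once if another thing on the bench is shifted by more than 25 mm (distance of any of finger_plane, bridge_blank, rosin_cake, spool_clamp, pin_tin, ebony_peg from where it was at the start of the episode above 0.025 m).
It also fails if it takes over 56 s, if anything falls off the work surface, if the arm or the gripper's body presses on something with over 40 N, if the wrist force passes 120 N, or if a joint passes its speed limit or range.

## Working session

There is one attempt and no reset: what is moved stays moved. The work goes in short steps, Python scripts to look and compute and a tool call to move; the robot and the scene stay as the last step left them, time stands still between calls to the robot, and variables do not carry over. Pictures are saved under pics/ and viewed, and the job is handed in when it is done.

Besides the shell and the picture viewer there is one more tool, called after ">>>" as name(argument=value, ...) on one line, values as JSON. jog_arm: Moves the arm, as the interface text tells. Its arguments: {"type":"object","properties":{"steps":{"type":"array","items":{"type":"array","items":{"type":"number"}}},"squeeze":{"type":"number"}},"required":["steps"]}

```bash
mkdir -p pics; python3 - <<'E'
from plant import r
import cv2,pickle
print(r.get_state())
for n in ("scene","top"):
    c=r.capture(n); pickle.dump(c,open(n+".pkl","wb"))
    cv2.imwrite(f"pics/{n}0.png",cv2.resize(c["image"][:,:,::-1],(768,576),interpolation=cv2.INTER_CUBIC))
    print(n,{k:v for k,v in c.items() if k!="image"})
E
```

```text
{'time_s': 0.0, 'joints': array([-5.05287004e+01,  2.05892706e+01,  6.34001476e-01, -2.03412870e-02,
       -7.01363974e+01, -1.65081806e+01]), 'qd': array([ 0.05760029,  0.0596818 ,  0.02919508,  0.03293055, -0.0125177 ,
       -0.06800589]), 'joint_torque': array([-3.28103924e-04, -5.82713020e+01,  2.93043941e+01,  6.99712202e+00,
        6.59991187e-03, -1.79769040e-04]), 'tcp_pos': array([ 0.26315469, -0.62108818,  0.24464814]), 'eef_rot': array([-8.99922843e+01, -9.33220600e-02,  1.12956186e+02]), 'contact_force': array([-0.48501312, -1.03589818,  0.76229962]), 'moment': array([-0.04051984, -0.00157776,  0.06361282]), 'gripper_width': 0.08781448794925603}
scene {'vfov': 50.14557919247399, 'cx': 255.69682669520932, 'cy': 190.45424717525088, 'R': array([[-0.8498536 , -0.52697952, -0.00643855],
       [-0.34620155,  0.56744302, -0.74709632],
       [ 0.39735797, -0.63269346, -0.66468461]]), 't': array([0.44682033, 0.2433274 , 0.83810056])}
top {'vfov': 50.730020470361524, 'cx': 251.74140751534088, 'cy': 191.71539280200997, 'R': array([[ 0.00404856, -0.99993343, -0.01080477],
       [-0.99389558, -0.00283239, -0.11028848],
       [ 0.11025053,  0.01118532, -0.99384089]]), 't': array([-0.02479952,  0.55262426,  1.0093249 ])}
```

View pics/top0.png

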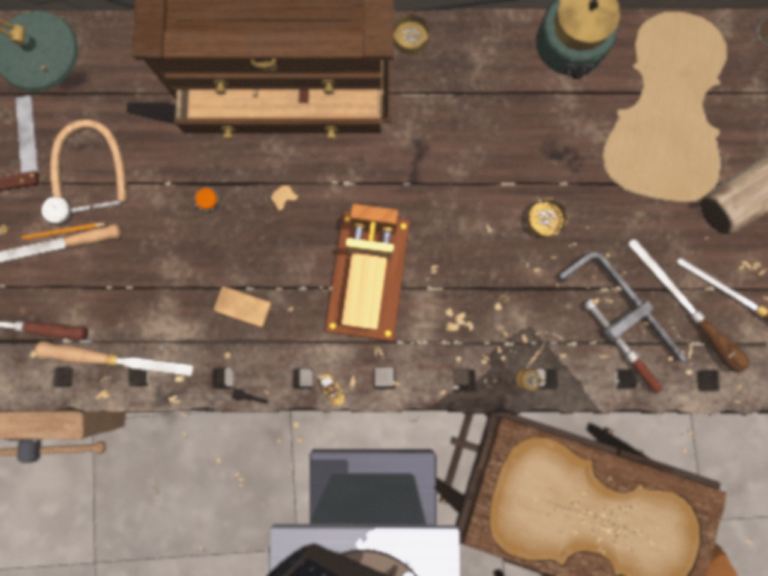

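View pics/scene0.png

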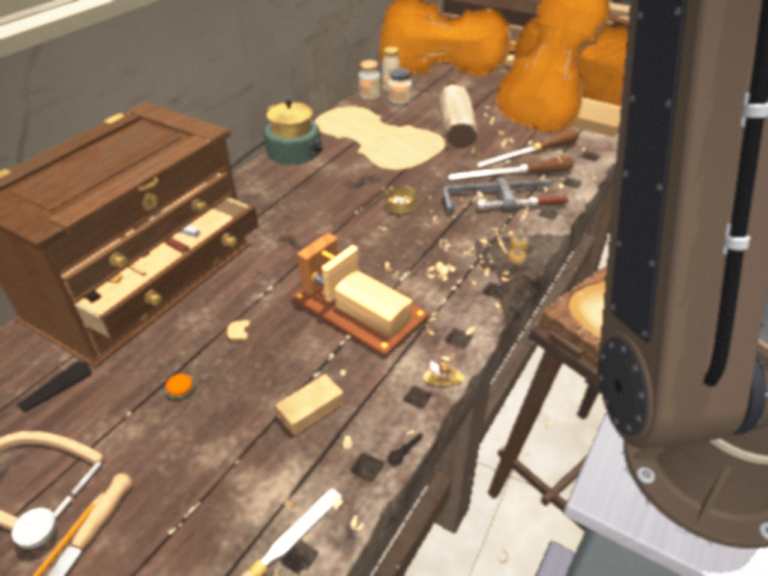

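The top view shows the block at about (242,306), the jig at (368,272) with its fence on the far side, and the tin, peg, plane and spool well apart. I'll zoom in for corners.

```bash
cat > h.py <<'E'
import numpy as np,pickle,cv2
def K(c):
    f=c["image"].shape[0]/2/np.tan(np.radians(c["vfov"]/2)); return f
def back(c,uv,z):
    f=K(c); d=np.array([(uv[0]-c["cx"])/f,(uv[1]-c["cy"])/f,1.]); R=np.array(c["R"]);t=np.array(c["t"])
    o=-R.T@t; d=R.T@d; return o+d*(z-o[2])/d[2]
def proj(c,X):
    f=K(c); p=np.array(c["R"])@np.asarray(X)+np.array(c["t"]); return np.array([c["cx"]+f*p[0]/p[2],c["cy"]+f*p[1]/p[2]])
E
python3 - <<'E'
import pickle,cv2
c=pickle.load(open("top.pkl","rb"))["image"][:,:,::-1]
a=c[185:225,135:190]; b=c[130:232,210:280]
cv2.imwrite("pics/b.png",cv2.resize(a,None,fx=14,fy=14,interpolation=cv2.INTER_CUBIC))
cv2.imwrite("pics/j.png",cv2.resize(b,None,fx=5.8,fy=5.8,interpolation=cv2.INTER_CUBIC))
s=pickle.load(open("scene.pkl","rb"))["image"][:,:,::-1]
cv2.imwrite("pics/s.png",cv2.resize(s[150:295,175:295],None,fx=4,fy=4,interpolation=cv2.INTER_CUBIC))
E
```

```text
(no output)
```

View pics/b.png

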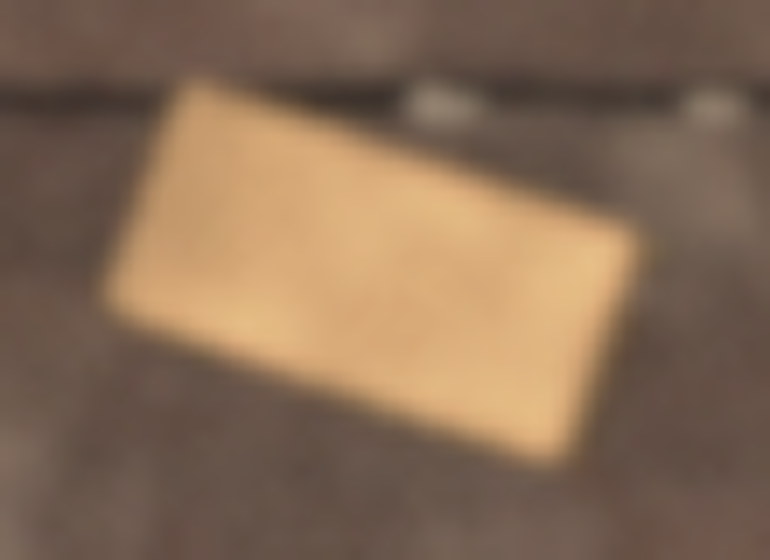

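View pics/j.png

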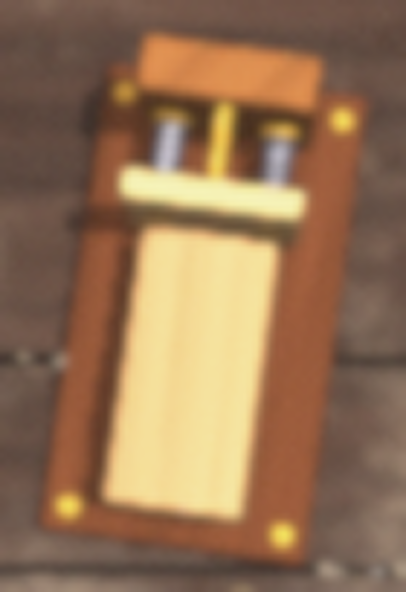

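View pics/s.png

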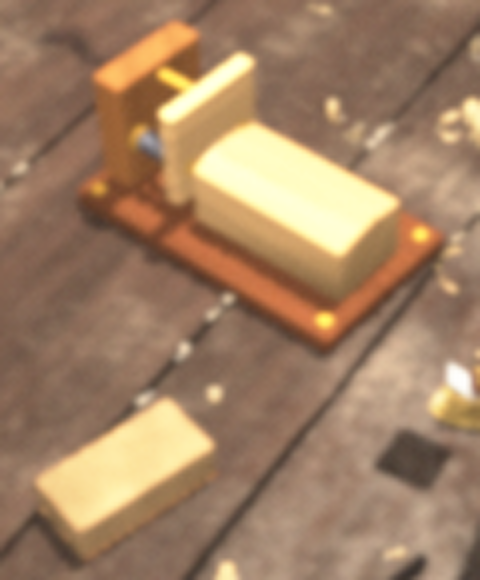

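```bash
cat > fit.py <<'E'
from h import *
from scipy.optimize import least_squares
T=pickle.load(open("top.pkl","rb"));S=pickle.load(open("scene.pkl","rb"))
def px(p,s,o): return (np.array(p)+.5)/s-.5+np.array(o)
def fit(obs,x0):
    def P(q,l): 
        c,s=np.cos(q[2]),np.sin(q[2]); return np.array([q[0]+c*l[0]-s*l[1],q[1]+s*l[0]+c*l[1],l[2]])
    f=lambda q:np.concatenate([proj(c,P(q,l))-u for c,l,u in obs])
    r=least_squares(f,x0,loss="soft_l1"); return r.x,f(r.x).reshape(-1,2)
bt=lambda *p:px(p,14,(135,185)); jt=lambda *p:px(p,5.8,(210,130)); st=lambda *p:px(p,4,(175,150))
h=.027
# block: x up in image(far), y left
bo=[(T,(.023,.045,h),bt(190,80)),(T,(.023,-.045,h),bt(645,232)),(T,(-.023,-.045,h),bt(562,470)),(T,(-.023,.045,h),bt(105,300))]
bs=[(S,(-.023,.045,h),st(80,535)),(S,(.023,.045,h),st(38,485)),(S,(.023,-.045,h),st(165,398)),(S,(-.023,-.045,h),st(215,445))]
jo=[(T,(.125,.06,.014),jt(108,65)),(T,(.125,-.06,.014),jt(368,100)),(T,(-.09,-.06,.014),jt(302,562)),(T,(-.09,.06,.014),jt(40,528)),
 (T,(-.075,.03,.0532),jt(100,500)),(T,(-.075,-.03,.0532),jt(242,520)),(T,(.062,.038,.0975),jt(125,166)),(T,(.062,-.038,.0975),jt(306,188)),(T,(.05,.038,.0975),jt(119,192)),(T,(.05,-.038,.0975),jt(303,217))]
js=[(S,(-.09,.06,.014),st(322,345)),(S,(-.09,-.06,.014),st(445,240)),(S,(.05,.038,.0975),st(175,115)),(S,(.05,-.038,.0975),st(253,62)),(S,(-.075,.03,.0532),st(345,250)),(S,(-.075,-.03,.0532),st(400,205))]
for n,o in (("b top",bo),("b sc",bs),("b both",bo+bs),("j top",jo),("j sc",js),("j both",jo+js)):
    x,e=fit(o,[.5,0,0]); print(n,x[:2].round(4),np.degrees(x[2]).round(2)); print(e.round(1).tolist())
E
python3 fit.py
```

```text
b top [0.5211 0.2097] -18.99
[[0.1, -0.5], [0.2, 0.0], [-0.1, -0.1], [-0.2, 0.6]]
b sc [0.5209 0.2128] -16.58
[[0.5, 0.4], [-1.4, -0.4], [0.1, -0.2], [0.3, 0.1]]
b both [0.521  0.2112] -17.9
[[-0.8, -0.2], [-0.4, -0.3], [-0.4, -0.3], [-0.7, 0.9], [0.4, -0.4], [-1.1, -1.4], [0.9, -0.5], [0.8, -0.0]]
j top [ 0.5602 -0.0024] -7.79
[[0.0, -0.8], [0.1, -0.8], [0.4, 0.5], [-0.4, -0.1], [0.5, -0.2], [-0.2, -0.3], [-0.1, 0.0], [-0.2, 0.5], [0.2, 0.4], [-0.4, 0.3]]
j sc [ 0.5613 -0.0017] -9.06
[[0.3, -0.5], [0.5, -1.1], [-0.7, 0.9], [0.9, -0.5], [-2.1, 1.9], [0.1, -0.1]]
j both [ 0.5606 -0.002 ] -8.04
[[0.1, -1.0], [0.2, -0.8], [0.1, 0.5], [-0.6, -0.3], [0.3, -0.4], [-0.4, -0.4], [-0.1, -0.2], [-0.3, 0.4], [0.2, 0.2], [-0.5, 0.3], [1.4, -0.6], [0.9, -1.5], [-0.4, 1.3], [0.8, -0.4], [-1.2, 1.7], [0.6, -0.4]]
```

>>> jog_arm(steps=[[0,0,0,0,-6.93],[0,0,0,0,-6.93],[0,0,0,0,-6.93],[0,0,0,0,-6.93],[0,0,0,0,-6.93],[0,0,0,0,-6.93],[0,0,0,0,-6.92],[0,0,0,-0.015,0],[0,0,0,-0.03,0],[0,0,0,-0.03,0],[0,0,0,-0.03,0],[0,0,0,-0.03,0]])

```text
time_s: 1.1
tcp_pos: [0.3062, -0.4921, 0.2449]
eef_rot: [-90.0, -0.1, 161.4]
contact_force: [0.9, -0.1, -0.3]
gripper_width: 0.0878
```

>>> jog_arm(steps=[[0,0.001,0,-0.0365,0],[0,0.001,0,-0.0365,0],[0,0.001,0,-0.0365,0],[0,0.001,0,-0.0365,0],[0,0.001,0,-0.0365,0],[0,0.001,0,-0.0365,0],[0,0.001,0,-0.0365,0],[0,0.001,0,-0.0365,0],[0,0.001,0,-0.0365,0],[0,0.001,0,-0.0365,0],[0,0.001,0,-0.0365,0],[0,0.001,0,-0.0365,0]])

```text
time_s: 2.1
tcp_pos: [0.434, -0.0726, 0.2457]
eef_rot: [-90.0, 0.0, 161.5]
contact_force: [1.2, -0.7, 0.3]
gripper_width: 0.0877
```

>>> jog_arm(steps=[[0,0.001,0,-0.0365,0],[0,0.001,0,-0.0365,0],[0,0.001,0,-0.0365,0],[0,0.001,0,-0.0365,0],[0,0.001,0,-0.0365,0],[0,0.001,0,-0.0365,0],[0,0.001,0,-0.0365,0],[0,0.001,0,-0.0265,0],[0,0,0,-0.015,0],[0,0,0,0,0],[0,0,0,0,0]])

```text
time_s: 3.02
tcp_pos: [0.5206, 0.2099, 0.2448]
eef_rot: [-89.9, -0.1, 161.5]
contact_force: [0.2, -0.6, -0.0]
gripper_width: 0.0877
```

```bash
python3 - <<'E'
from plant import r
import cv2,pickle
s=r.get_state(); c=r.capture("wrist"); c["s"]=s; pickle.dump(c,open("w1.pkl","wb"))
print(s["tcp_pos"],s["eef_rot"],c["vfov"],c["cx"],c["cy"],c["tool_from_camera"].round(3))
cv2.imwrite("pics/w1.png",cv2.resize(c["image"][:,:,::-1],(768,576),interpolation=cv2.INTER_CUBIC))
E
```

```text
[0.52060236 0.20989107 0.24479971] [-8.99225150e+01 -5.55889196e-02  1.61516253e+02] 69.84847297465315 255.87553168458794 193.5818722361288 [[ 1.     0.    -0.001  0.   ]
 [ 0.001 -0.257  0.967 -0.139]
 [-0.    -0.967 -0.257  0.068]
 [ 0.     0.     0.     1.   ]]
```

View pics/w1.png

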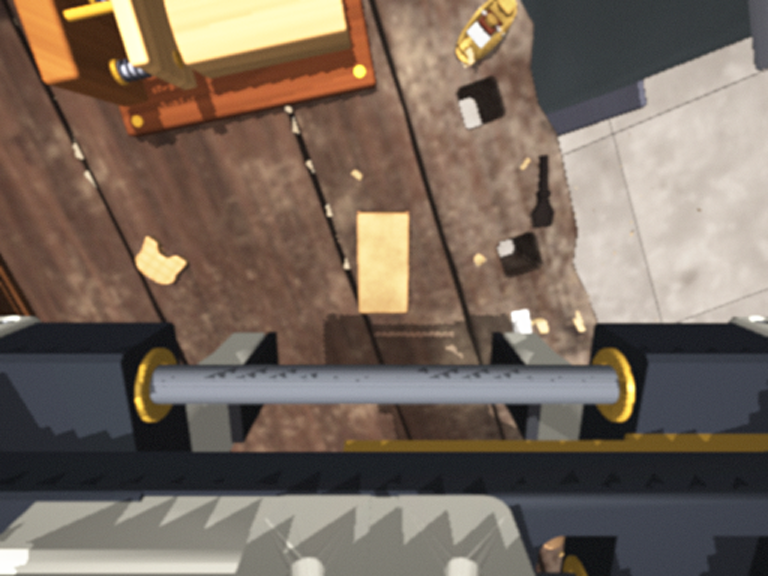

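The wrist view shows the block's top at (357–410, 212–313), aligned within about 1°.

```bash
cat > wr.py <<'E'
from h import *
from scipy.spatial.transform import Rotation as Ro
def wcam(fn):
    c=pickle.load(open(fn,"rb")); s=c["s"]
    Rt=Ro.from_euler("xyz",s["eef_rot"],degrees=True).as_matrix()
    M=np.array(c["tool_from_camera"]); Rc=Rt@M[:3,:3]; o=Rt@M[:3,3]+s["tcp_pos"]
    c["R"]=Rc.T; c["t"]=-Rc.T@o; return c
E
python3 - <<'E'
from wr import *
c=wcam("w1.pkl")
im=c["image"][130:220,220:290,::-1]
cv2.imwrite("pics/w1b.png",cv2.resize(im,None,fx=6.5,fy=6.5,interpolation=cv2.INTER_CUBIC))
q=lambda u,v:((u+.5)/1.5-.5,(v+.5)/1.5-.5)
P=[back(c,q(*p),.027)[:2] for p in ((357,212),(408,212),(410,313),(358,313))]
print(np.round(P,4))
P=np.array(P); print(P.mean(0)); d=(P[0]+P[1]-P[2]-P[3]); print(np.degrees(np.arctan2(d[1],d[0])),np.linalg.norm(d)/2, np.linalg.norm(P[0]-P[1]))
print([back(c,q(*p),.014)[:2].round(4) for p in ((130,135),(375,87))])
cj,sj=np.cos(np.radians(-8)),np.sin(np.radians(-8))
print([(.5605+cj*a-sj*b,-.002+sj*a+cj*b) for a,b in((.125,.06),(-.09,.06))])
E
```

```text
[[0.529  0.1618]
 [0.4878 0.1755]
 [0.5134 0.2621]
 [0.5582 0.2472]]
[0.52210376 0.21164826]
-107.68001071867633 0.09023876609922188 0.04342065090829759
[array([0.6903, 0.0414]), array([0.4825, 0.0719])]
[(np.float64(0.6926338946503002), np.float64(0.04001944650448604)), (np.float64(0.4797262598708626), np.float64(0.06994166321090012))]
```

View pics/w1b.png

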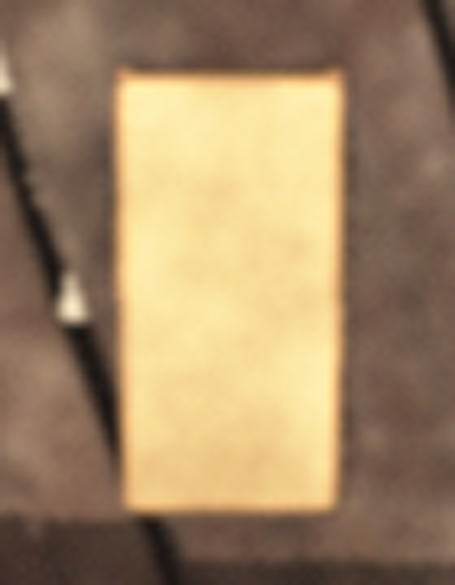

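>>> jog_arm(steps=[[0,-0.0005,0.02,-0.001,-0.3],[0,0,0.03,0,0],[0,0,0.03,0,0],[0,0,0.03,0,0],[0,0,0.03,0,0],[0,0,0.03,0,0],[0,0,0.025,0,0],[0,0,0.015,0,0],[0,0,0.01,0,0],[0,0,0,0,0],[0,0,0,0,0]])

```text
time_s: 3.98
tcp_pos: [0.5219, 0.2099, 0.026]
eef_rot: [-90.0, 0.0, 161.7]
contact_force: [-0.0, -0.2, 1.0]
gripper_width: 0.0874
```

>>> jog_arm(steps=[[1,0,0,0,0],[1,0,0,0,0],[1,0,0,0,0],[1,0,0,0,0],[1,0,0,0,0],[1,0,0,0,0],[1,0,0,0,0],[1,0,0,0,0]], squeeze=12)

```text
time_s: 4.65
tcp_pos: [0.5217, 0.2106, 0.0257]
eef_rot: [-90.0, 0.0, 161.8]
contact_force: [-0.8, -0.8, 1.6]
gripper_width: 0.046
```

>>> jog_arm(steps=[[1,0,-0.01,0,0],[1,0,-0.025,0,0],[1,0,-0.03,0,0],[1,0,-0.03,0,0],[1,0,-0.03,0,0],[1,0,-0.02,0,0],[1,0,0,0,-3.4],[1,0,0,0,-3.4],[1,0,0,0,-3.3],[1,0,0,0,0]])

```text
time_s: 5.48
tcp_pos: [0.5216, 0.2104, 0.1714]
eef_rot: [-90.0, 0.0, 172.0]
contact_force: [0.3, -0.0, -0.0]
gripper_width: 0.0462
```

>>> jog_arm(steps=[[1,-0.0024,0,0.01,0],[1,-0.003,0,0.025,0],[1,-0.003,0,0.025,0],[1,-0.003,0,0.025,0],[1,-0.003,0,0.025,0],[1,-0.003,0,0.03,0],[1,-0.003,0,0.03,0],[1,-0.003,0,0.025,0],[1,0,0,0.01,0],[1,0,0,0,0],[1,0,0,0,0]])

```text
time_s: 6.4
tcp_pos: [0.5158, 0.0037, 0.1707]
eef_rot: [-90.0, 0.0, 171.7]
contact_force: [0.3, -0.2, -0.8]
gripper_width: 0.0459
```

```bash
python3 - <<'E'
from plant import r
import cv2,pickle
s=r.get_state(); c=r.capture("wrist"); c["s"]=s; pickle.dump(c,open("w2.pkl","wb"))
print(s["tcp_pos"],s["eef_rot"],s["gripper_width"])
cv2.imwrite("pics/w2.png",cv2.resize(c["image"][:,:,::-1],(768,576),interpolation=cv2.INTER_CUBIC))
c=r.capture("scene"); cv2.imwrite("pics/s2.png",cv2.resize(c["image"][80:300,130:420,::-1],None,fx=2.7,fy=2.7,interpolation=cv2.INTER_CUBIC))
E
```

```text
[0.51582188 0.00373235 0.17073252] [-9.00082026e+01  9.85019132e-03  1.71712697e+02] 0.045879349293561904
```

View pics/w2.png

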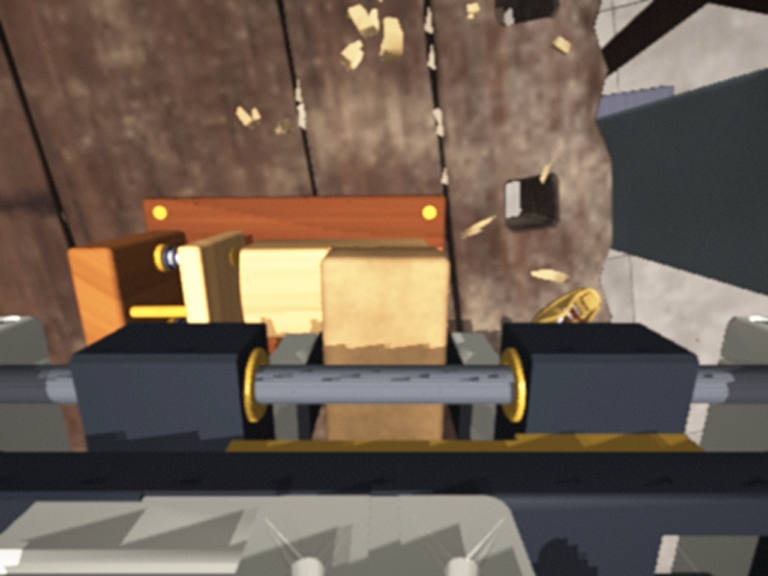

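View pics/s2.png

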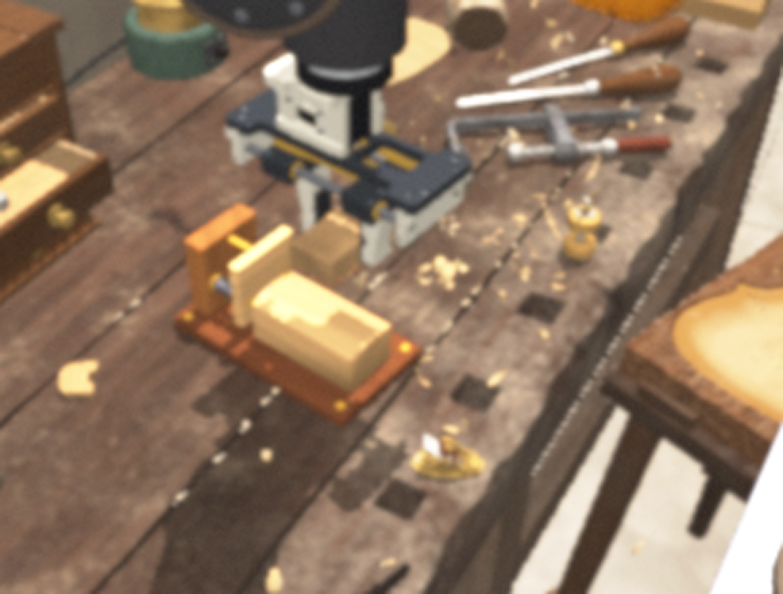

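```bash
python3 - <<'E'
from wr import *
c=wcam("w2.pkl"); s=c["s"]
q=lambda u,v:((u+.5)/1.5-.5,(v+.5)/1.5-.5)
a=[back(c,q(*p),.014)[:2] for p in ((145,199),(445,197))]; print(np.round(a,4)); d=a[0]-a[1]; y=np.degrees(np.arctan2(d[1],d[0])); print("yaw",y,np.linalg.norm(d))
R=np.array([[np.cos(np.radians(y)),-np.sin(np.radians(y))],[np.sin(np.radians(y)),np.cos(np.radians(y))]])
print("jig",a[0]-R@[.125,-.06],a[1]-R@[-.09,-.06])
Rt=Ro.from_euler("xyz",s["eef_rot"],degrees=True).as_matrix()
zt=s["tcp_pos"][2]+.0015
for p,z in (((327,262),zt),((447,262),zt),((327,250),zt),((447,250),zt),((327,248),zt-.027),((447,248),zt-.027)):
    X=back(c,q(*p),z); print(p,(Rt.T@(X-s["tcp_pos"])).round(4))
im=c["image"][120:240,150:320,::-1]
cv2.imwrite("pics/w2b.png",cv2.resize(im,None,fx=4.5,fy=4.5,interpolation=cv2.INTER_CUBIC))
E
```

```text
[[ 0.6739 -0.0759]
 [ 0.4659 -0.047 ]]
yaw -7.91676812209125 0.2100100065051726
jig [0.55832502 0.00071964] [5.63267452e-01 3.23421547e-05]
(327, 262) [-0.0196 -0.0015  0.0417]
(447, 262) [ 0.021  -0.0015  0.0417]
(327, 250) [-0.0194 -0.0015  0.0458]
(447, 250) [ 0.0208 -0.0015  0.0458]
(327, 248) [-0.0232  0.0255  0.0422]
(447, 248) [0.0249 0.0255 0.0422]
```

View pics/w2b.png

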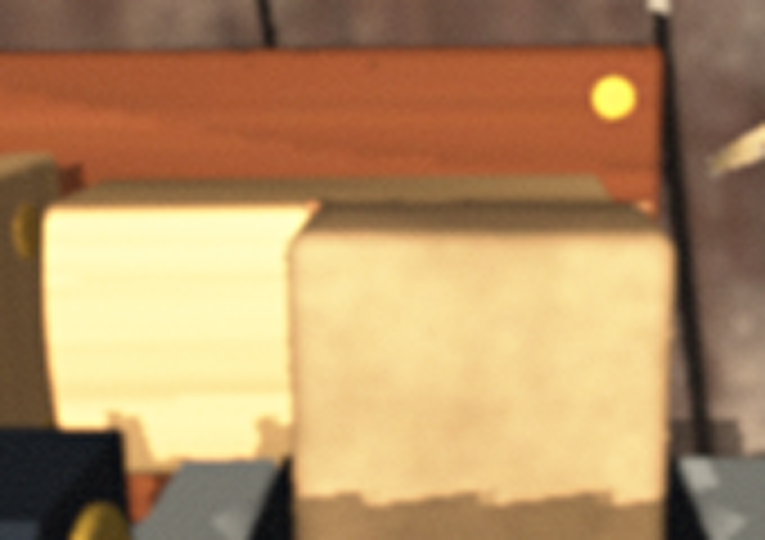

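```bash
python3 - <<'E'
from wr import *
c=wcam("w2.pkl"); s=c["s"]
q=lambda u,v:(u/4.5-.39+150,v/4.5-.39+120)
Rt=Ro.from_euler("xyz",s["eef_rot"],degrees=True).as_matrix()
zt=s["tcp_pos"][2]+.0015
for n,p,z in (("ridge",(60,205),.0532),("ridge",(300,205),.0532),("board",(100,52),.014),("board",(600,47),.014),("board corner",(662,48),.014),("blk",(300,233),zt),("blk",(660,233),zt),("blk low",(480,202),zt-.027)):
    X=back(c,q(*p),z); print(n,p,X.round(4),(Rt.T@(X-s["tcp_pos"])).round(4))
T=pickle.load(open("top.pkl","rb"))
jt=lambda p:((p[0]+.5)/5.8-.5+210,(p[1]+.5)/5.8-.5+130)
for p in((137,228),(100,500),(280,243),(242,520)): print(back(T,jt(p),.0532).round(4))
E
```

```text
ridge (60, 205) [ 0.5986 -0.0363  0.0532] [-0.0876  0.1175  0.0277]
ridge (300, 205) [ 0.549  -0.0291  0.0532] [-0.0376  0.1175  0.0277]
board (100, 52) [ 0.5952 -0.0659  0.014 ] [-0.0886  0.1567  0.0574]
board (600, 47) [ 0.4798 -0.0502  0.014 ] [0.0279 0.1567 0.0586]
board corner (662, 48) [ 0.4655 -0.0479  0.014 ] [0.0424 0.1567 0.0583]
blk (300, 233) [ 0.5297 -0.042   0.1722] [-0.0203 -0.0015  0.0433]
blk (660, 233) [ 0.4896 -0.0362  0.1722] [ 0.0201 -0.0015  0.0433]
blk low (480, 202) [ 0.5097 -0.0384  0.1452] [-0.0001  0.0255  0.0426]
[0.6081 0.0239 0.0532]
[0.4895 0.0388 0.0532]
[ 0.6016 -0.0384  0.0532]
[ 0.4812 -0.0224  0.0532]
```

>>> jog_arm(steps=[[1,0,0.01,-0.0005,0],[1,0,0.02,0,0],[1,0,0.02,0,0],[1,0,0.015,0,0],[1,0,0.01,0,0],[1,0,0.005,0,0],[1,0,0.002,0,0],[1,0,0,0,0],[1,0,0,0,0]])

```text
time_s: 7.25
tcp_pos: [0.5165, 0.0051, 0.0891]
eef_rot: [-90.0, 0.1, 171.9]
contact_force: [-0.5, -0.0, 0.1]
gripper_width: 0.0461
```

>>> jog_arm(steps=[[1,0,0.001,0,0],[1,0,0.001,0,0],[1,0,0,0,0],[1,0,0,0,0]])

```text
time_s: 7.58
tcp_pos: [0.516, 0.0047, 0.0869]
eef_rot: [-90.0, 0.0, 171.9]
contact_force: [-0.5, -0.0, -1.3]
gripper_width: 0.0457
```

>>> jog_arm(steps=[[1,0,0.0007,0,0],[1,0,0,0,0],[1,0,0,0,0]])

```text
time_s: 7.83
tcp_pos: [0.5159, 0.0047, 0.0859]
eef_rot: [-90.0, 0.0, 171.9]
contact_force: [-0.0, -0.3, 0.4]
gripper_width: 0.0462
```

>>> jog_arm(steps=[[1,0,0.0006,0,0],[1,0,0,0,0],[1,0,0,0,0]])

```text
time_s: 8.08
tcp_pos: [0.516, 0.0048, 0.0854]
eef_rot: [-90.0, 0.0, 171.9]
contact_force: [-0.3, -1.3, 1.9]
gripper_width: 0.0458
```

>>> jog_arm(steps=[[0.43,0,0,0,0],[0.43,0,0,0,0],[0.4,0,0,0,0],[0.3,0,0,0,0],[0.1,0,0,0,0],[0,0,0,0,0],[0,0,0,0,0],[0,0,0,0,0],[0,0,0,0,0],[0,0,0,0,0]])

```text
time_s: 8.92
tcp_pos: [0.516, 0.0048, 0.0853]
eef_rot: [-90.0, 0.0, 171.9]
contact_force: [-0.6, -0.4, 0.1]
gripper_width: 0.0872
```

```bash
python3 - <<'E'
from plant import r
import cv2,pickle
s=r.get_state(); print(s["tcp_pos"],s["gripper_width"],s["contact_force"])
c=r.capture("scene"); cv2.imwrite("pics/s3.png",cv2.resize(c["image"][120:270,150:330,::-1],None,fx=4,fy=4,interpolation=cv2.INTER_CUBIC))
c=r.capture("wrist"); cv2.imwrite("pics/w3.png",cv2.resize(c["image"][:,:,::-1],(768,576),interpolation=cv2.INTER_CUBIC))
E
```

```text
[0.5159581  0.00477232 0.08526105] 0.08719900654108298 [-0.63777389 -0.42903522  0.0712726 ]
```

View pics/s3.png

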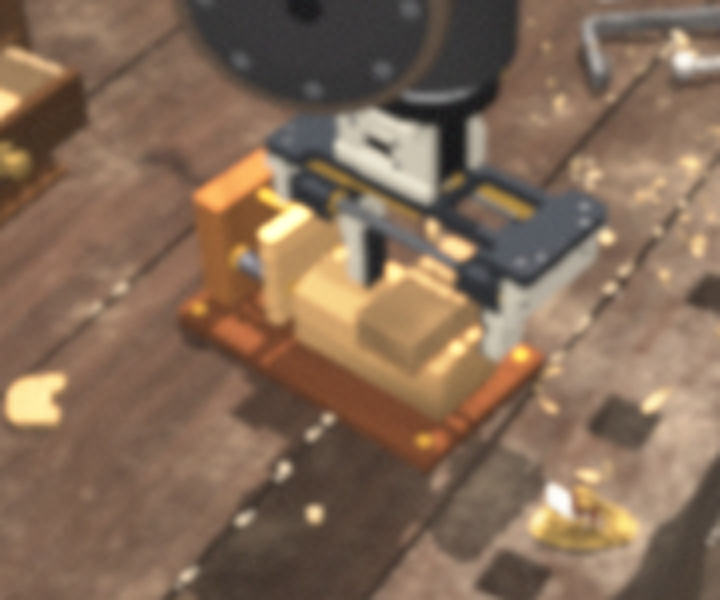

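View pics/w3.png

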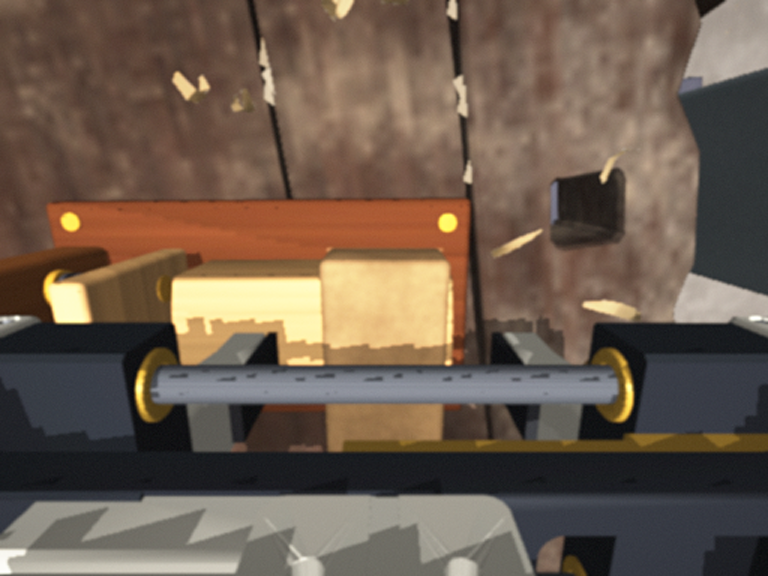

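>>> jog_arm(steps=[[0,0,-0.005,0,0],[0,0,-0.015,0,0],[0,0,-0.035,0,0],[0,0,-0.035,0,0],[0.3,0,0,0,-7],[0.59,0,0,0,-7],[0.59,0,0,0,-7],[0.59,0,0,0,-7],[0.59,0,0,0,-7],[0.59,0,0,0,-7],[0.59,0,0,0,-7],[0.59,0,0,0,-7]])

```text
time_s: 10.02
tcp_pos: [0.5159, 0.0047, 0.1757]
eef_rot: [-90.0, 0.0, -131.8]
contact_force: [0.6, -0.1, 0.3]
gripper_width: 0.0399
```

>>> jog_arm(steps=[[0.59,0,0,0,-7],[0.59,0,0,0,-7],[0.59,0,0,0,-7],[0.59,0,0,0,-7],[0.59,0,0,0,-6],[0.59,0,0,-0.0075,0],[0.59,0,0,-0.02,0],[0.59,0,0,-0.02,0],[0.59,0,0,0,0],[0.59,0,0,0,0]])

```text
time_s: 10.85
tcp_pos: [0.4681, 0.0116, 0.1759]
eef_rot: [-90.0, 0.0, -98.3]
contact_force: [-0.5, 0.1, 1.0]
gripper_width: 0.0358
```

```bash
python3 - <<'E'
from plant import r
import cv2,pickle
s=r.get_state(); print(s["tcp_pos"],s["eef_rot"],s["gripper_width"],s["contact_force"],s["joints"])
c=r.capture("scene"); pickle.dump(c,open("s4.pkl","wb")); cv2.imwrite("pics/s4.png",cv2.resize(c["image"][120:270,150:330,::-1],None,fx=4,fy=4,interpolation=cv2.INTER_CUBIC))
c=r.capture("wrist"); c["s"]=s; pickle.dump(c,open("w4.pkl","wb")); cv2.imwrite("pics/w4.png",cv2.resize(c["image"][:,:,::-1],(768,576),interpolation=cv2.INTER_CUBIC))
E
```

```text
[0.46806904 0.0115819  0.17588523] [-8.99521216e+01  3.25396498e-02 -9.82636784e+01] 0.03581784793065461 [-0.47651938  0.05405163  0.9660446 ] [ 2.55995756e+01  4.33763320e+00 -3.03370628e+01 -4.15523878e-04
 -5.52674157e+01  5.61369690e+01]
```

View pics/s4.png

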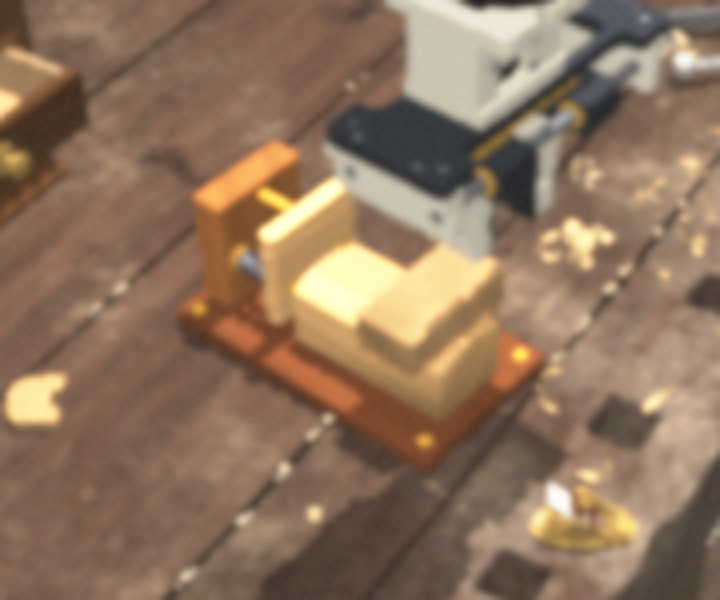

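View pics/w4.png

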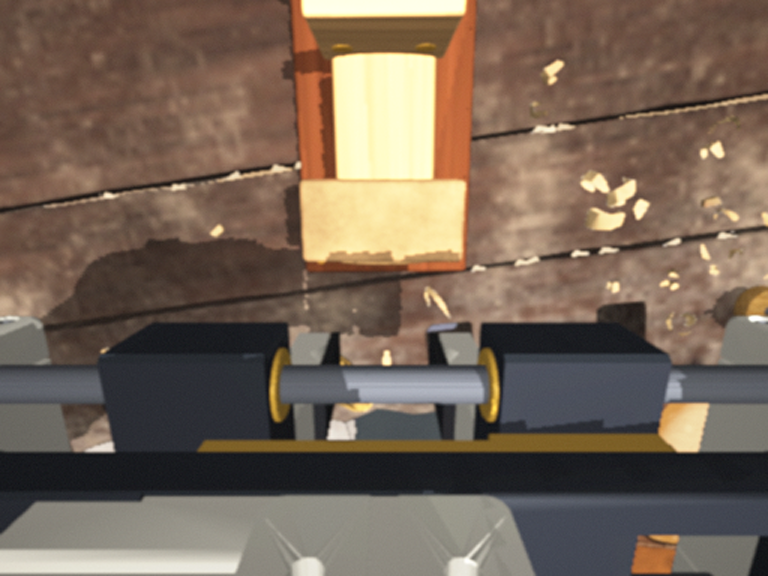

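The block sits balanced and level. In the wrist view it is centred on the ridge: block centre at column 383.5, ridge centre at 384.5, fingers at about 385.

```bash
python3 - <<'E'
from wr import *
c=wcam("w4.pkl"); s=c["s"]
q=lambda u,v:((u+.5)/1.5-.5,(v+.5)/1.5-.5)
Rt=Ro.from_euler("xyz",s["eef_rot"],degrees=True).as_matrix()
for n,p,z in (("rear",(385,263),.087),("front",(385,180),.087),("L",(301,225),.087),("R",(466,225),.087),("front L",(305,180),.087),("frontR",(463,180),.087),("fenceedge",(385,15),.0975),("fenceL",(303,15),.0975),("fenceR",(465,15),.0975),("ridgeL",(333,100),.0532),("ridgeR",(435,100),.0532)):
    X=back(c,q(*p),z); print(n,(Rt.T@(X-s["tcp_pos"])).round(4))
E
```

```text
rear [-0.0002  0.0889  0.0249]
front [-0.0002  0.0889  0.0698]
L [-0.0463  0.089   0.046 ]
R [0.0441 0.0889 0.046 ]
front L [-0.0429  0.089   0.0698]
frontR [0.0413 0.0889 0.0698]
fenceedge [-0.0003  0.0785  0.1436]
fenceL [-0.0383  0.0785  0.1436]
fenceR [0.0367 0.0785 0.1436]
ridgeL [-0.0305  0.1228  0.1151]
ridgeR [0.0291 0.1228 0.1151]
```

>>> jog_arm(steps=[[0.59,0,0.01,0,0],[0.59,0,0.025,0,0],[0.59,0,0.025,0,0],[0.59,0,0.02,0,0],[0.59,0,0.01,0,0],[0.59,0,0.003,0,0],[0.59,0,0,0,0],[0.59,0,0,0,0]])

```text
time_s: 11.62
tcp_pos: [0.4694, 0.0115, 0.0823]
eef_rot: [-90.0, -0.0, -98.2]
contact_force: [0.4, 0.4, 0.4]
gripper_width: 0.0361
```

>>> jog_arm(steps=[[0.59,0,0,0.005,0],[0.59,0,0,0.006,0],[0.59,0,0,0.002,0],[0.59,0,0,0.001,0],[0.59,0,0,0.001,0],[0.59,0,0,0.001,0],[0.59,0,0,0.002,0],[0.59,0,0,0.003,0],[0.59,0,0,0.003,0],[0.59,0,0,0.003,0],[0.59,0,0,0.003,0],[0.59,0,0,0.003,0]])

```text
time_s: 12.62
tcp_pos: [0.5019, 0.0068, 0.0822]
eef_rot: [-90.0, -0.0, -98.1]
contact_force: [-1.0, 0.7, 0.2]
gripper_width: 0.0363
```

```bash
python3 - <<'E'
from plant import r
import cv2,pickle
s=r.get_state(); print(s["tcp_pos"],s["eef_rot"],s["gripper_width"],s["contact_force"])
c=r.capture("scene"); cv2.imwrite("pics/s5.png",cv2.resize(c["image"][120:270,150:330,::-1],None,fx=4,fy=4,interpolation=cv2.INTER_CUBIC))
c=r.capture("wrist"); c["s"]=s; pickle.dump(c,open("w5.pkl","wb")); cv2.imwrite("pics/w5.png",cv2.resize(c["image"][:,:,::-1],(768,576),interpolation=cv2.INTER_CUBIC))
E
```

```text
[0.5019203  0.00675041 0.08222023] [-9.00051705e+01 -3.93060652e-03 -9.81372427e+01] 0.03631826920009928 [-1.01317034  0.66486667  0.21590214]
```

View pics/s5.png

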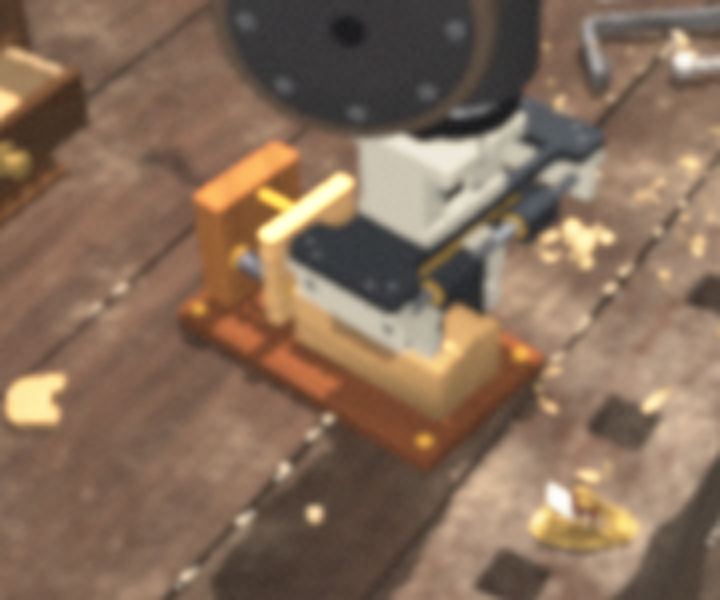

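View pics/w5.png

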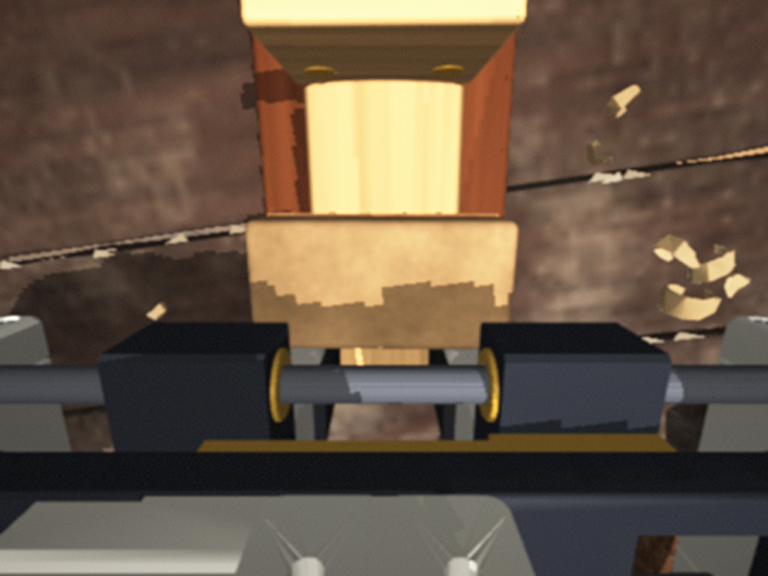

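The block slides square and level, with its front edge at row 218 and the fence at row 25. I'll continue.

>>> jog_arm(steps=[[0.59,0,0,0.003,0],[0.59,0,0,0.004,0],[0.59,0,0,0.005,0],[0.59,0,0,0.005,0],[0.59,0,0,0.005,0],[0.59,0,0,0.005,0],[0.59,0,0,0.005,0],[0.59,0,0,0.005,0],[0.59,0,0,0.004,0],[0.59,0,0,0.003,0],[0.59,0,0,0.002,0],[0.59,0,0,0.002,0]])

```text
time_s: 13.72
tcp_pos: [0.5492, -0.0, 0.0822]
eef_rot: [-90.0, -0.0, -98.1]
contact_force: [-0.5, -0.9, 0.5]
gripper_width: 0.0356
```

>>> jog_arm(steps=[[0.59,0,0,0.002,0],[0.59,0,0,0.002,0],[0.59,0,0,0.002,0],[0.59,0,0,0.001,0],[0.59,0,0,0.001,0],[0.59,0,0,0.001,0],[0.59,0,0,0.001,0],[0.59,0,0,0,0],[0.59,0,0,0,0]])

```text
time_s: 14.47
tcp_pos: [0.5586, -0.0015, 0.0821]
eef_rot: [-90.0, -0.0, -98.1]
contact_force: [-4.0, 0.4, 1.7]
gripper_width: 0.0359
```

>>> jog_arm(steps=[[0.59,0,0,0.001,0],[0.59,0,0,0.001,0],[0.59,0,0,0.001,0],[0.59,0,0,0.001,0],[0.59,0,0,0,0],[0.59,0,0,0,0],[0.59,0,0,0,0]])

```text
time_s: 15.05
tcp_pos: [0.5621, -0.002, 0.082]
eef_rot: [-90.1, -0.0, -98.1]
contact_force: [-6.0, 1.0, 3.5]
gripper_width: 0.036
```

```bash
python3 - <<'E'
from plant import r
import cv2,pickle
F=[]
s=r.get_state(); print(s["tcp_pos"],s["eef_rot"],s["gripper_width"])
F.append(s["contact_force"])
c=r.capture("wrist"); c["s"]=s; pickle.dump(c,open("w6.pkl","wb")); cv2.imwrite("pics/w6.png",cv2.resize(c["image"][:,:,::-1],(768,576),interpolation=cv2.INTER_CUBIC))
for i in range(5):
    F.append(r.get_state()["contact_force"]); c=r.capture("scene")
cv2.imwrite("pics/s6.png",cv2.resize(c["image"][120:270,150:330,::-1],None,fx=4,fy=4,interpolation=cv2.INTER_CUBIC))
import numpy as np
print(np.array(F).round(1),np.mean(F,0))
E
```

```text
[ 0.56208645 -0.00202703  0.08203743] [-9.00918091e+01 -2.39290508e-02 -9.81376144e+01] 0.03604026851448886
[[-6.   1.   3.5]
 [-5.5  2.3  3.9]
 [-6.5  1.2  4. ]
 [-6.3  1.9  3.2]
 [-6.   0.8  3.8]
 [-6.5  1.2  3. ]] [-6.13125588  1.39178813  3.57617446]
```

View pics/w6.png

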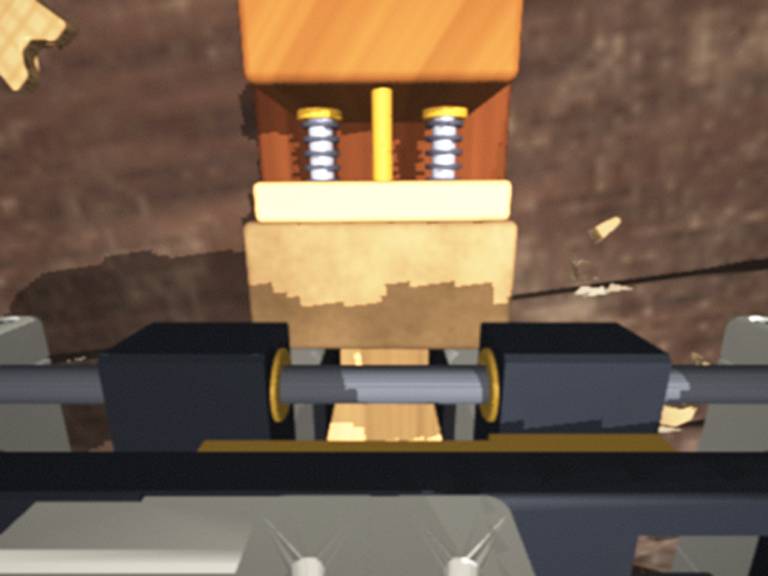

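View pics/s6.png

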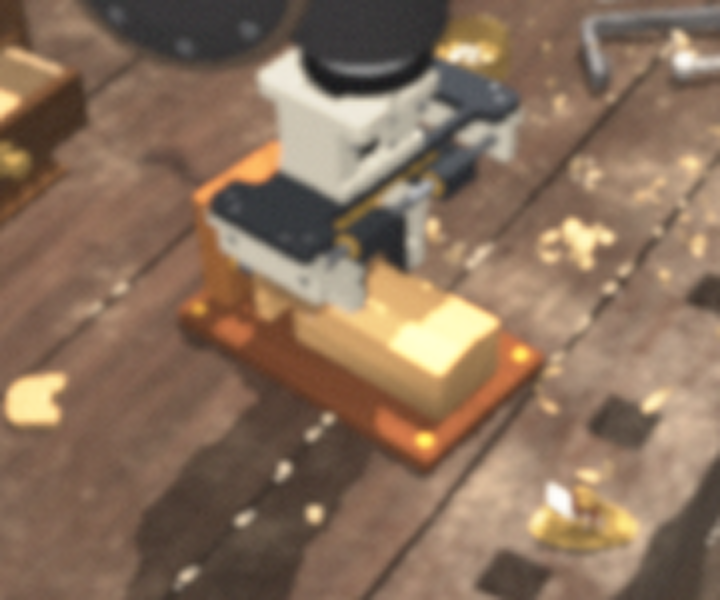

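```bash
cat > fd.py <<'E'
from wr import *
import sys
q=lambda u,v:((u+.5)/1.5-.5,(v+.5)/1.5-.5)
a=np.radians(-8.05); ex=np.array([np.cos(a),np.sin(a)]); j=np.array([.5605,-.001])
def m(fn,rows):
    c=wcam(fn)
    for n,p,z in rows: 
        X=back(c,q(*p),z)[:2]-j; print(fn,n,"jig x %.4f y %.4f"%(X@ex, X@np.array([-ex[1],ex[0]])))
E
python3 - <<'E'
from fd import *
import cv2
for f in("w4","w5","w6"):
    c=wcam(f+".pkl"); g=cv2.cvtColor(c["image"],cv2.COLOR_RGB2GRAY).astype(int); print(f,[int(v) for v in g[:30 if f!="w6" else 170,256][(0 if f!="w6" else 45):]])
m("w4.pkl",[("fence front",(385,15),.0975)])
m("w5.pkl",[("fence front",(385,24),.0975)])
m("w6.pkl",[("fence front",(385,221),.0975),("fence rear",(385,182),.0975),("bb",(385,80),.098),("blk rear",(385,347),.087)])
E
```

```text
w4 [252, 252, 252, 252, 253, 253, 253, 252, 250, 246, 219, 145, 94, 89, 95, 101, 100, 98, 97, 95, 87, 82, 87, 89, 89, 89, 87, 89, 87, 88]
w5 [245, 246, 246, 245, 245, 246, 246, 246, 246, 247, 246, 243, 239, 233, 221, 193, 148, 100, 74, 66, 72, 70, 73, 76, 77, 76, 78, 78, 77, 76]
w6 [190, 189, 183, 178, 170, 160, 151, 136, 122, 98, 65, 44, 66, 175, 235, 238, 237, 236, 235, 236, 237, 237, 237, 237, 237, 237, 237, 237, 237, 237, 237, 238, 238, 238, 238, 238, 238, 238, 238, 238, 238, 238, 238, 238, 238, 238, 238, 238, 238, 238, 237, 237, 237, 238, 238, 238, 238, 238, 238, 238, 238, 238, 238, 238, 238, 238, 238, 238, 238, 238, 238, 239, 239, 239, 237, 229, 233, 245, 250, 251, 252, 252, 252, 252, 252, 252, 252, 252, 251, 251, 252, 252, 252, 252, 252, 252, 252, 252, 252, 251, 248, 239, 202, 175, 189, 203, 212, 218, 222, 226, 227, 228, 228, 229, 227, 226, 226, 225, 225, 226, 224, 225, 224, 225, 226]
w4.pkl fence front jig x 0.0504 y -0.0007
w5.pkl fence front jig x 0.0503 y -0.0001
w6.pkl fence front jig x 0.0596 y -0.0003
w6.pkl fence rear jig x 0.0707 y -0.0003
w6.pkl bb jig x 0.0975 y -0.0003
w6.pkl blk rear jig x 0.0152 y -0.0003
```

>>> jog_arm(steps=[[0.59,0,0,0.001,0],[0.59,0,0,0.001,0],[0.59,0,0,0.001,0],[0.59,0,0,0.001,0],[0.59,0,0,0,0],[0.59,0,0,0,0],[0.59,0,0,0,0],[0.59,0,0,0,0]])

```text
time_s: 16.02
tcp_pos: [0.565, -0.0026, 0.0817]
eef_rot: [-90.2, -0.0, -98.1]
contact_force: [-9.1, 2.5, 3.8]
gripper_width: 0.0356
```

```bash
python3 - <<'E'
from plant import r
import cv2,pickle,numpy as np
F=[];P=[]
s=r.get_state(); print(s["time_s"],s["tcp_pos"],s["eef_rot"],s["gripper_width"])
c=r.capture("wrist"); c["s"]=s; pickle.dump(c,open("w7.pkl","wb")); cv2.imwrite("pics/w7.png",cv2.resize(c["image"][:,:,::-1],(768,576),interpolation=cv2.INTER_CUBIC))
for i in range(8):
    s=r.get_state();F.append(s["contact_force"]);P.append(s["tcp_pos"]); c=r.capture("scene" if i%2 else "top")
    if i==6: pickle.dump(c,open("t7.pkl","wb"));cv2.imwrite("pics/t7.png",cv2.resize(c["image"][:,:,::-1],(768,576)))
cv2.imwrite("pics/s7.png",cv2.resize(c["image"][120:270,150:330,::-1],None,fx=4,fy=4,interpolation=cv2.INTER_CUBIC))
print(np.mean(F,0),np.std(F,0),np.round(P,4)[[0,-1]])
from fd import *
g=cv2.cvtColor(wcam("w7.pkl")["image"],cv2.COLOR_RGB2GRAY)[:,256].astype(int); print([(i,int(g[i])) for i in list(range(105,125))+list(range(138,155))])
E
```

```text
16.0167 [ 0.56498185 -0.00256155  0.08169372] [-9.01982352e+01 -4.29074387e-02 -9.81418766e+01] 0.035637342830800486
[-8.85767055  3.03425018  3.80133442] [0.55493333 0.29789499 0.48490687] [[ 0.565  -0.0026  0.0817]
 [ 0.565  -0.0025  0.0817]]
[(105, 238), (106, 238), (107, 238), (108, 237), (109, 238), (110, 238), (111, 238), (112, 238), (113, 238), (114, 238), (115, 238), (116, 238), (117, 238), (118, 239), (119, 237), (120, 232), (121, 232), (122, 244), (123, 249), (124, 251), (138, 252), (139, 252), (140, 252), (141, 252), (142, 252), (143, 252), (144, 251), (145, 250), (146, 243), (147, 223), (148, 183), (149, 184), (150, 201), (151, 213), (152, 217), (153, 221), (154, 225)]
```

View pics/w7.png

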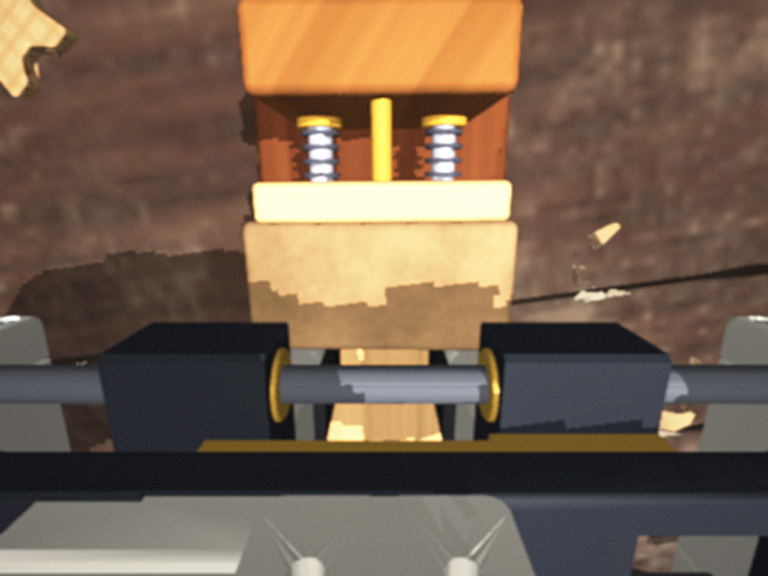

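View pics/s7.png

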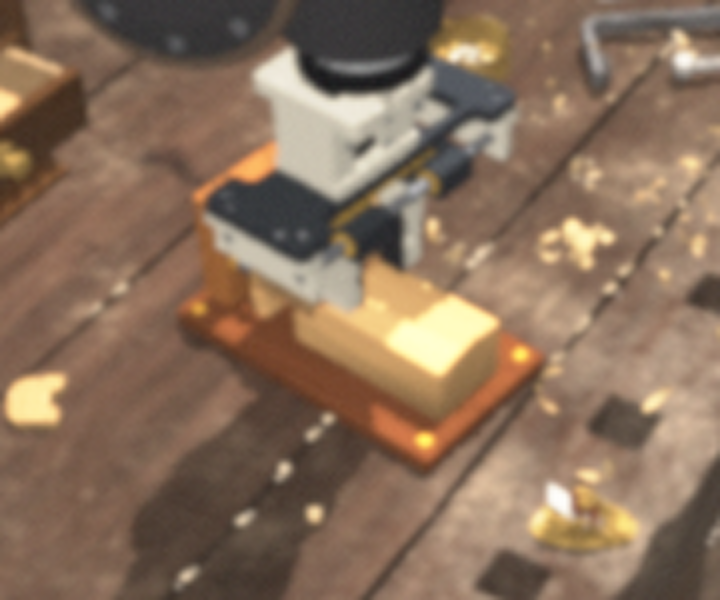

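View pics/t7.png

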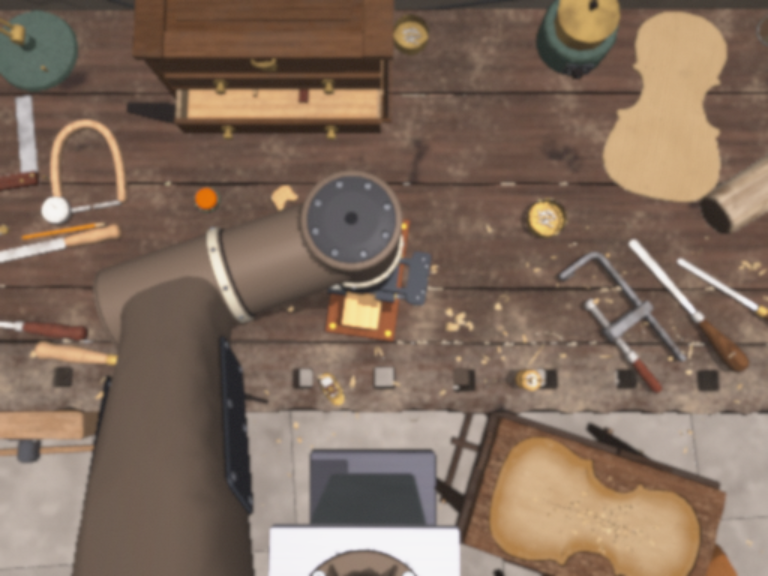

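The block is flat against the fence, with its edges parallel and its centre at column 381 against 382 for the fence. The push along the jig is about 9.2 N and steady, and the fence is back about 12 mm. Handing in.

```bash
python3 - <<'E'
from fd import *
m("w7.pkl",[("fence front",(385,221),.0975),("fence rear",(385,182),.0975),("bb",(385,93),.098)])
from plant import r
s=r.get_state(); print(s["time_s"],s["contact_force"],s["tcp_pos"])
print(r.close_job())
E
```

```text
w7.pkl fence front jig x 0.0626 y -0.0004
w7.pkl fence rear jig x 0.0737 y -0.0004
w7.pkl bb jig x 0.0971 y -0.0005
16.4667 [-9.1687142   3.4215727   3.40689079] [ 0.56498926 -0.00255994  0.0816868 ]
the job is handed in; nothing more can be done
None
```

The cork block is pressed flat against the sprung fence with a steady push of about 9 to 10 N, and I handed the job in at 16.5 s with the arm still holding it.

- **Laying it on the ridge:** I gripped the block across its 46 mm width and set it across the ridge, about 74 mm from the fence. I let go and moved clear. The scene and wrist pictures showed it balanced level, centred to within about 1 mm.
- **Sliding and pressing:** I turned the gripper 90° and pushed the block along the ridge with both half-open fingertips on its rear face. Both ends were left free.
- **Final push:** The arm's force reading along the jig was about 9.2 N and steady. The wrist picture put the fence about 12 mm back, which is about 9.5 to 10 N on its spring, so the two agree to within 1 N. The force never read near 20 N.
- **Final position:** The block was square to the fence, level and centred to within about 1 mm.
- **Other things:** Nothing the arm left in view had visibly moved. The arm hid the ebony peg in the last top view, but it never worked near it.

**Odd reading:** The fingers also press down on the block with about 3.5 N, probably friction from the arm sagging slightly under the push. I left it, since it only seats the block on the ridge.

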